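# Zero the logger, then draw the spring-return sensor slide out to the red marker and hold

## Task

Take a calibration reading of the spring-return position sensor on the plywood jig. With the orange slide still fully home, press the yellow pedal of the foot switch right down to its stop to zero the logger, hold it there for about half a second and let it come up again; then draw the orange slide out with the gripper until the tip of its black pointer is within the width of the red marker on the scale, and keep it there: finish while still holding the slide still against its spring, since it springs back if released. Leave the servo, the small green board, the screwdriver and the blue bin where they are.

Things in the scene. Friction and masses are not known exactly. Their poses are not given: they have to be found in the camera images.
- jig: Fixed jig: plywood base 330 x 135 x 12 mm, guide rods, black housing (jig x +77 to +177 mm; silver tube on it tops out at 75 mm), white scale strip at jig y = 55 to 77 mm. Origin: on the table below the handle's home place. Its +x points from handle to housing; the slide pulls out along -x. Yaw within 0.3 rad of the world's; on the left or right half of the table, foot switch on the other.
- slide (a joint): How far the orange slide is pulled out, m: 0 fully home against the housing side, 0.11 at the end of its travel. A spring pulls it home: 3.5 N at home, rising by 0.7 N per 10 mm, so 6.3 to 9.1 N where the marker can be; friction 0.3 N.
- handle (a point): Centre of the orange grip bar, moves with the slide; 80 mm above the table. Bar: 16 mm thick along jig x, 60 mm long along jig y, 24 mm high, on a 12 x 26 mm stem over the orange carriage (46 x 50 mm, top 40 mm above the table). Pinch it from above, one finger on the housing side, one on the free side; nothing above 40 mm lies within 60 mm of either face.
- pointer_tip (a point): Tip of the slide's black pointer, 58 mm to the jig's +y side of the handle centre and at the same jig x, 30.5 mm above the table; the pointer is 4 mm wide. Moves with the slide.
- mark (a point): Centre of the top of the red marker clipped on the scale strip; the red band is 12 mm wide along the jig's x (6 mm to either side of this point). It lies 40 to 80 mm along the jig's -x from the pointer at home, 66 mm to the jig's +y side, 22 mm above the table. It is fixed during the job and nothing can be knocked against it.
- footswitch: Foot switch fixed to the table, grey base 135 x 96 mm. Origin: on the table below the pressing point of the pedal; its +x axis points to the pedal's hinge, which lies 85 mm along +x, 27 mm above the table, its axis along y.
- pedal (a joint): Angle of the yellow pedal, rad: 0 up at rest, 0.25 pressed down against its stop; a spring pushes it up (at the pressing point about 3 N at rest, 6.5 N at the stop).
- pedal_pad (a point): Pressing point on the top of the yellow pedal tread (112 x 88 mm, 10 mm thick), about 88 mm from the hinge, about 57 mm above the table at rest and about 36 mm when down at its stop; moves with the pedal. Press straight down here with closed fingers.
- servo: Small black servo motor, 54 x 20 x 46 mm, loose, between jig and foot switch; leave alone. Origin: centre of its underside.
- board: Small green microcontroller board, 56 x 22 x 8 mm, loose, between jig and foot switch; leave alone. Origin: centre of its underside.
- screwdriver: Screwdriver lying loose at the left; leave alone. Origin: middle of its underside.
- screwbin: Blue divided bin 110 x 150 x 50 mm, loose, at the right; leave alone. Origin: centre of its underside.
Not all that is in view belongs to the job. Leave any pink look-alike of the footswitch alone.

How it is judged:
By the outcome, as a careful person would: the job done as asked, in the order asked, and still so for the second after the job is handed in, while the arm keeps its last pose, push and grip.
It also fails if it takes over 58 s, if anything falls off the work surface, if the arm or the gripper's body presses on something with over 40 N, if the wrist force passes 120 N, or if a joint passes its speed limit or range.

## Robot

A 6-joint arm with a two-finger parallel gripper is mounted at the origin on the work surface. World frame = base frame: x ahead of the robot, y to its left, z up, the work surface at z = 0. Lengths are in m, angles in degrees, forces in N, time in s.
With the tool pointing down it reaches from about 0.25 to 0.725 m from the base axis. Payload 9.7 kg.
Tool frame: the origin (TCP) lies between the finger pads; the fingertips stand 22 mm ahead of it and the grasp point (between the pads) lies 3 mm ahead of it; z points along the fingers, y is the line along which they close (so a half turn about z gives the same grasp; the last joint's range is limited). The gripper opens to 85 mm and grips with 20 to 120 N. Pads are 22 mm wide; open, the fingers measure 114 mm over their backs; the gripper's body (76 mm by 85 mm) begins 54 mm behind the grasp point. The pads swing forward as they close: fully open they stand 13 mm farther back than shut.
Start: joints at [-65.546, 4.979, 10.078, 95.1, 0, 90], TCP at [0.228, -0.501, 0.253] pointing down, gripper open.
Joint ranges: [-179.16, 179.16], [-48.56, 103.87], [-65.8, 70.77], [-126.05, 130.52], [-82.76, 87.17], [-180, 180]. Speed limits (degrees/s): [127.2, 127.2, 147.25, 180, 180, 180].

## Interface

Orientations are given as [roll, pitch, yaw] about the fixed x, y, z axes, in that order (R = Rz(yaw) Ry(pitch) Rx(roll)).
In Python, from workcell import bot, viewer, finder gives the robot as it stands.
- The arm moves only by the tool move_arm, never from a script. Its arguments are lists of equal length, an entry for each row: "offset": the shift along the tool's x, y, z in cm, a list of three; "twist": the turn, a rotation vector about the tool's x, y, z in rad, a list of three; "grip": the opening, from 0 (shut) to 1 (fully open). In form: {"offset": [[x, y, z], ...], "twist": [[ax, ay, az], ...], "grip": [grip, ...]}. A call has 1 to 5 rows; each row shifts and turns the commanded pose from where the row before left it, along the tool's axes as they then stand; what a row does not reach is not made up. A row lasts 1/10 s, in which the tool goes at most 50 mm and 8.59 degrees, less where a joint would pass 70% of its speed; a pose out of reach is approached as far as the arm can. A call is refused whole if a number of a shift passes 5 or a number of a turn 0.15, either way. A call with a gripper value outside its range is refused whole. The fingers move at their own pace and stop on an object; "force" is the grip in N (left out, the last holds). Time passes only in rows, so rows that do not move let the fingers close. It gives the time, the measured TCP pose, the force, the opening and the grip force at its end, in the units of the state.
- bot.get_obs(): the state, without advancing time (a new reading comes with each control period).
- viewer.camera(name): name is "scene" or "side" or "wrist"; returns a dict with "color" (480x640x3 uint8, red, green, blue), "depth" (480x640 float32, m along the optical axis (not along the pixel's ray), 0 where there is no reading), "vfov" (degrees; the focal length in pixels is half the picture's height over the tangent of half this angle, whatever the lens; pixels are square), "cx", "cy" (the principal point, pixels), "position" and "attitude" of the camera in the world; the wrist camera has in their place "tool_from_camera" (4x4, takes a point from camera to tool coordinates, whose origin is the TCP and whose axes are the flange's). Camera axes: x right, y down, z forward; pixel columns grow to the right and rows downward; lengths in m; the calibration is good to about 2 mm. A picture is of the moment at which its call begins: read the wrist's pose just before it.
- bot.job_done(): hands the job in; it is judged then, once.
Trained networks look in a picture, given as the dict that the camera call returned (one of the last four; its "shot" number tells which), for a name from the list of things; names that differ only in an ending like _2 or _b are one class to them, and where a whole thing is asked for, a point or a joint stands for the part that bears it (a point fixed in the world has none). Each returns a list of dicts, best first, with "p" (0 to 1); they miss things now and then, are a little off and sometimes report something else, mostly with a low value. They report only what shows in the picture. A call takes as long as a camera call. They do not tell look-alikes from the thing itself.
- finder.boxes_of(picture, thing): "position" ([column, row] in pixels, amid what is visible of it).
- finder.pinpoint(picture, thing): "position" ([column, row] in pixels: a listed point, or the origin of a listed thing).
The state is a dict: "time": time; "q": joint angles; "qd": joint speeds; "joint_efforts": joint torques, N m; "ee_pos": TCP position; "tcp_rot": TCP orientation; "wrist_force": force on the tool from outside, world axes, zero at the start; "torque": the same for the moment, N m; "opening": finger opening in m; "grasp_force": force on a finger pad.
Only numpy, scipy, OpenCV 4.12 (cv2) and the standard library are available. Lean on these libraries where they do the work, as an engineer would, in place of code of your own. Each camera call takes 0.05 s, during which the arm holds its last target. There are 200 camera calls.

## Working session

There is one attempt and no reset: what is moved stays moved. The work goes in short steps, Python scripts to look and compute and a tool call to move; the robot and the scene stay as the last step left them, time stands still between calls to the robot, and variables do not carry over. Pictures are saved under pics/ and viewed, at most 10 in all, crops included, and the job is handed in when it is done.

Besides the shell and the picture viewer there is one more tool, called after "Call:" as a command line: name --argument value ..., lists and objects as JSON in quotes. move_arm: Moves the arm, as the interface text tells. Its arguments: {"type":"object","properties":{"offset":{"type":"array","items":{"type":"array","items":{"type":"number"}}},"twist":{"type":"array","items":{"type":"array","items":{"type":"number"}}},"grip":{"type":"array","items":{"type":"number"}},"force":{"type":"number"}},"required":["offset","twist","grip"]}

```bash
ls; mkdir -p pics; cat > h.py <<'E'
import numpy as np, cv2
from scipy.spatial.transform import Rotation as R
from workcell import bot, viewer, finder
def pose(p,o=None):
    a=np.array(p['attitude'],float)
    return (a if a.shape==(3,3) else R.from_euler('xyz',a,degrees=True).as_matrix() if a.size==3 else R.from_quat(a).as_matrix()), np.array(p['position'])
def camT(p,o=None):
    if 'tool_from_camera' in p:
        T=np.array(p['tool_from_camera']); Rt=R.from_euler('xyz',o['tcp_rot'],degrees=True).as_matrix()
        return Rt@T[:3,:3], Rt@T[:3,3]+np.array(o['ee_pos'])
    return pose(p)
def ray(p,uv,o=None):
    f=240/np.tan(np.radians(p['vfov'])/2)
    A,c=camT(p,o); return A@np.array([(uv[0]-p['cx'])/f,(uv[1]-p['cy'])/f,1]),c
def atz(p,uv,z,o=None):
    d,c=ray(p,uv,o); return c+d*(z-c[2])/d[2]
def atd(p,uv,o=None):
    u,v=int(round(uv[0])),int(round(uv[1])); w=p['depth'][max(0,v-1):v+2,max(0,u-1):u+2]; w=w[w>0]
    d,c=ray(p,uv,o); return c+d*np.median(w) if w.size else None
def save(p,n): cv2.imwrite(n,p['color'][:,:,::-1])
E
python3 - <<'E'
from h import *
np.set_printoptions(precision=4,suppress=True)
o=bot.get_obs(); print(o)
for n in ['scene','side']:
    p=viewer.camera(n); save(p,f'pics/{n}0.png')
    print(n,p['vfov'],p['cx'],p['cy'],p['position'],p['attitude'])
    for t,z in [('jig',0),('handle',.08),('pointer_tip',.0305),('mark',.022),('footswitch',0),('pedal_pad',.057)]:
        for r in finder.pinpoint(p,t)[:3]:
            print(t,r['p'],r['position'],atz(p,r['position'],z),atd(p,r['position']))
E
```

```text
pics
{'time': 0.0, 'q': array([-65.5457,   5.0107,  10.0345,  95.1001,  -0.0005,  89.998 ]), 'qd': array([ 0.0247,  0.0228,  0.1605, -0.0079,  0.0631,  0.0196]), 'joint_efforts': array([  0.0005, -52.039 ,  46.4805,   0.0163,   0.0001,  -0.    ]), 'ee_pos': array([ 0.2276, -0.5005,  0.2526]), 'tcp_rot': array([-179.9237,    0.0005,   24.4563]), 'wrist_force': array([ 0.4447,  0.8618, -0.7684]), 'torque': array([ 0.0019, -0.01  ,  0.0121]), 'grasp_force': 0.0, 'opening': 0.08533063698330913}
scene 45.66635637358771 315.47996863751814 234.67329367597313 [0.9981 0.8204 1.0604] [-134.8295   -1.0009  150.0625]
jig 0.82 [260.5, 215.0] [ 0.5429 -0.2335  0.    ] [ 0.5487 -0.2202  0.0134]
handle 0.92 [259.4, 189.0] [ 0.5354 -0.2463  0.08  ] [ 0.5411 -0.2331  0.0921]
pointer_tip 0.58 [268.2, 219.5] [ 0.546  -0.1778  0.0305] [ 0.5373 -0.1968  0.0109]
footswitch 0.75 [354.7, 329.1] [0.5233 0.211  0.    ] [0.5464 0.2407 0.0517]
footswitch 0.72 [306.7, 407.6] [0.7126 0.3262 0.    ] [0.7267 0.3505 0.0521]
footswitch 0.58 [416.0, 285.9] [0.3239 0.1763 0.    ] [0.3562 0.2072 0.0509]
pedal_pad 0.88 [3
[... 403 characters left out ...]
1]
handle 0.81 [360.1, 196.0] [ 0.5367 -0.2415  0.08  ] [ 0.5314 -0.2335  0.0845]
pointer_tip 0.78 [346.4, 221.5] [ 0.5297 -0.1713  0.0305] [ 0.5446 -0.1923  0.017 ]
mark 0.63 [365.1, 227.5] [ 0.4797 -0.1893  0.022 ] [ 0.4801 -0.1899  0.0216]
footswitch 0.78 [248.3, 293.7] [0.5234 0.2098 0.    ] [0.5083 0.2236 0.0144]
footswitch 0.73 [318.8, 324.8] [0.3301 0.1935 0.    ] [0.3189 0.2076 0.0144]
footswitch 0.59 [157.4, 289.1] [0.6957 0.3315 0.    ] [0.6819 0.34   0.0107]
pedal_pad 0.89 [153.3, 267.0] [0.7011 0.3295 0.057 ] [0.698  0.3314 0.0592]
pedal_pad 0.8 [327.8, 301.7] [0.3189 0.1792 0.057 ] [0.3186 0.1794 0.0573]
pedal_pad 0.69 [242.2, 272.2] [0.5329 0.2153 0.057 ] [0.5398 0.2092 0.051 ]
```

View pics/scene0.png

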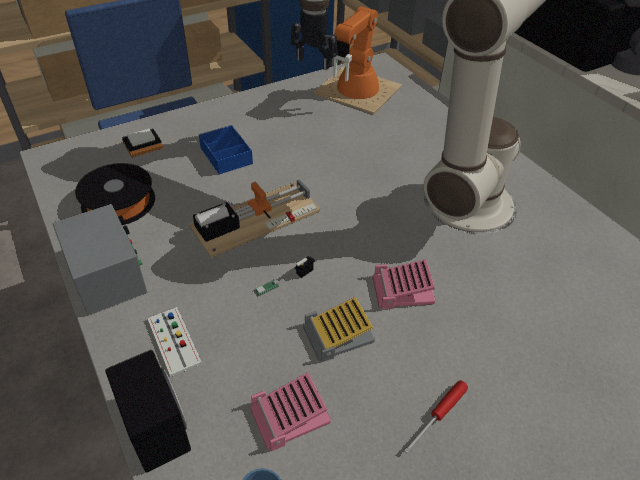

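View pics/side0.png

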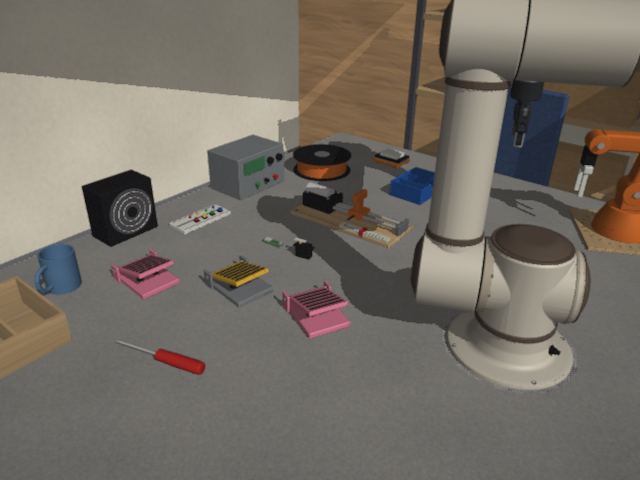

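The scene shows three foot switches: pink at (405,284), yellow-on-grey at (342,325) and pink at (290,410). The yellow one with the grey base fits the description. I'll confirm it in a crop and measure the tread and jig from depth.

```bash
python3 - <<'E'
from h import *
np.set_printoptions(precision=4,suppress=True)
def cloud(p,m):
    v,u=np.nonzero(m&(p['depth']>0)); f=240/np.tan(np.radians(p['vfov'])/2); A,c=camT(p)
    d=p['depth'][v,u][:,None]
    return np.c_[(u-p['cx'])/f,(v-p['cy'])/f,np.ones(len(u))]*d@A.T+c
P={}
for n in ['scene','side']:
    p=viewer.camera(n); P[n]=p
    hsv=cv2.cvtColor(p['color'],cv2.COLOR_RGB2HSV); H,S,V=hsv[...,0],hsv[...,1],hsv[...,2]
    def rep(name,m):
        k,l,st,ce=cv2.connectedComponentsWithStats(cv2.morphologyEx(m.astype(np.uint8),cv2.MORPH_CLOSE,np.ones((7,7))))
        i=1+np.argmax(st[1:,4]); mm=m&(l==i); X=cloud(p,mm)
        print(n,name,ce[i],st[i],len(X))
        return X
    ws=[(300,375,290,365),(195,280,250,310)][n=='side']
    W=np.zeros(H.shape,bool); W[ws[2]:ws[3],ws[0]:ws[1]]=1
    X=rep('yellow',(H>18)&(H<32)&(S>120)&(V>90)&W)
    X=X[(X[:,2]>.03)&(X[:,2]<.08)]
    r=cv2.minAreaRect(X[:,:2].astype(np.float32)*1000); print(' rect',r, 'z',np.percentile(X[:,2],[5,50,95]))
    c=np.linalg.lstsq(np.c_[X[:,:2]-X[:,:2].mean(0),np.ones(len(X))],X[:,2],rcond=None)[0]; print(' plane',c,X.mean(0), 'uphill yaw',np.degrees(np.arctan2(c[1],c[0])))
    ws=[(245,275,180,218),(345,375,185,225)][n=='side']
    W[:]=0; W[ws[2]:ws[3],ws[0]:ws[1]]=1
    X=rep('orange',(H>3)&(H<16)&(S>150)&(V>90)&W)
    T=X[X[:,2]>.082]; T=T if len(T) else X; print(' top',T.mean(0),len(T),T.min(0),T.max(0))
    W[:]=0; W[200:245,255:400]=1
    X=rep('red',((H<5)|(H>174))&(S>150)&(V>80)&W); print(' red',np.median(X,0))
s=P['scene']['color'][170:440,180:450]; cv2.imwrite('pics/crop.png',cv2.resize(s,None,fx=2.2,fy=2.2,interpolation=2)[:,:,::-1])
E
```

```text
scene yellow [341.7824 322.9559] [ 313  297   60   51 1769] 1345
 rect ((559.2369995117188, 207.012451171875), (92.82958221435547, 106.74591064453125), 83.1982650756836) z [0.0325 0.0457 0.0597]
 plane [-0.2697  0.0274  0.0457] [0.5608 0.2104 0.0457] uphill yaw 174.2086074484472
scene orange [259.0672 200.4055] [248 183  23  33 402] 341
 top [ 0.5443 -0.2347  0.0898] 99 [ 0.5348 -0.2644  0.0822] [ 0.5522 -0.2081  0.0973]
scene red [290.5556 216.0278] [287 212   7  10  36] 35
 red [ 0.4818 -0.1696  0.0198]
side yellow [239.1043 273.1118] [212 261  57  26 805] 500
 rect ((553.9400634765625, 207.26817321777344), (89.99664306640625, 111.49520874023438), 82.77175903320312) z [0.0348 0.0526 0.0611]
 plane [-0.2386  0.0188  0.0502] [0.5414 0.2188 0.0502] uphill yaw 175.49819014836362
side orange [358.2719 206.0205] [348 190  22  30 342] 279
 top [ 0.534  -0.2327  0.0882] 58 [ 0.5278 -0.2654  0.0823] [ 0.5417 -0.2105  0.0942]
side red [361.037 231.963] [359 229   7   8  27] 27
 red [ 0.4769 -0.1659  0.0197]
```

View pics/crop.png

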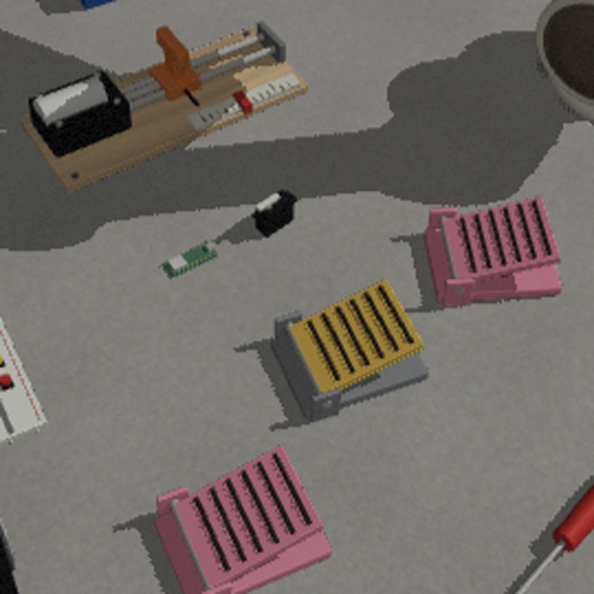

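The crop confirms it: yellow tread on a grey base at scene px (340,323), hinge on the left, which is world +x. Both pink ones are decoys. The slide is home, pointer tip near (268,219), with the red marker at (290,216). Pad is about (0.526, 0.211). Moving there.

Call:
move_arm --offset '[[2.8,-2.6,0],[2.8,-2.6,0],[2.8,-2.6,0],[2.8,-2.6,0],[2.8,-2.6,0]]' --twist '[[0,0,0],[0,0,0],[0,0,0],[0,0,0],[0,0,0]]' --grip '[0,0,0,0,0]'

```text
time: 1.3
ee_pos: [0.3016, -0.323, 0.2534]
tcp_rot: [180.0, -0.0, 24.4]
wrist_force: [0.3, -0.3, 0.4]
opening: 0.0123
grasp_force: 0.0
```

Call:
move_arm --offset '[[2.8,-2.6,0],[2.8,-2.6,0],[2.8,-2.6,0],[2.8,-2.6,0],[2.8,-2.6,0]]' --twist '[[0,0,0],[0,0,0],[0,0,0],[0,0,0],[0,0,0]]' --grip '[0,0,0,0,0]'

```text
time: 1.8
ee_pos: [0.3752, -0.1466, 0.2535]
tcp_rot: [180.0, -0.0, 24.4]
wrist_force: [0.7, 0.0, 0.9]
opening: -0.0001
grasp_force: 0.0
```

Call:
move_arm --offset '[[2.8,-2.6,0],[2.8,-2.6,0],[2.8,-2.6,0],[2.8,-2.6,0],[2.8,-2.6,0]]' --twist '[[0,0,0],[0,0,0],[0,0,0],[0,0,0],[0,0,0]]' --grip '[0,0,0,0,0]'

```text
time: 2.3
ee_pos: [0.4489, 0.0299, 0.2535]
tcp_rot: [180.0, -0.0, 24.5]
wrist_force: [0.8, -0.7, 1.0]
opening: -0.0002
grasp_force: 0.0
```

Call:
move_arm --offset '[[2.8,-2.6,0],[2.8,-2.6,0],[0,0,0],[0,0,0]]' --twist '[[0,0,0],[0,0,0],[0,0,0],[0,0,0]]' --grip '[0,0,0,0]'

```text
time: 2.7
ee_pos: [0.4779, 0.0993, 0.253]
tcp_rot: [-180.0, 0.1, 24.6]
wrist_force: [-0.5, -1.0, -0.8]
opening: -0.0001
grasp_force: 0.0
```

```bash
python3 - <<'E'
from h import *
np.set_printoptions(precision=4,suppress=True)
o=bot.get_obs(); print(o['time'],o['ee_pos'],o['tcp_rot'],o['wrist_force'],o['opening'])
p=viewer.camera('wrist'); save(p,'pics/w1.png')
for t,z in [('footswitch',0),('pedal_pad',.057)]:
    for r in finder.pinpoint(p,t)[:3]: print(t,r['p'],r['position'],atz(p,r['position'],z,o),atd(p,r['position'],o))
E
```

```text
2.7 [0.4779 0.0993 0.253 ] [-179.9994    0.0514   24.5572] [-0.4625 -0.9754 -0.7741] -6.675746310934774e-05
footswitch 0.93 [220.8, 102.2] [0.52   0.2116 0.    ] [0.524  0.1995 0.0558]
footswitch 0.6 [176.3, 290.0] [0.3267 0.189  0.    ] [0.3549 0.1815 0.0479]
pedal_pad 0.84 [157.5, 318.1] [0.3267 0.1866 0.057 ] [0.3259 0.1868 0.0558]
pedal_pad 0.73 [209.4, 94.8] [0.5255 0.2089 0.057 ] [0.5254 0.2092 0.056 ]
```

View pics/w1.png

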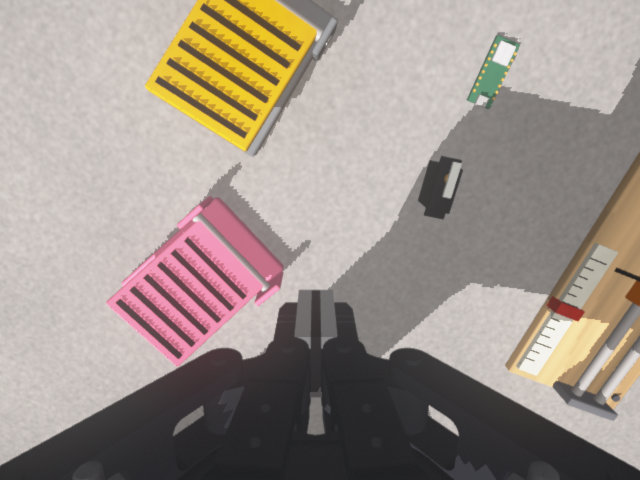

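The view shows the yellow tread at about (235,75) and the near pink decoy at (195,290). Marker is at (566,309) and pointer tip at about (617,270). The pad at (0.525, 0.210) agrees across the measurements.

Call:
move_arm --offset '[[3.0,-2.7,0],[3.0,-2.7,0],[2.9,-2.75,0],[0,0,4],[0,0,4]]' --twist '[[0,0,0],[0,0,0],[0,0,0],[0,0,0],[0,0,0]]' --grip '[0,0,0,0,0]'

```text
time: 3.35
ee_pos: [0.5264, 0.21, 0.1733]
tcp_rot: [180.0, -0.2, 24.5]
wrist_force: [1.0, -0.1, 0.0]
opening: 0.0
grasp_force: 0.0
```

Call:
move_arm --offset '[[0,0,4],[0,0,2],[0,0,1.5],[0,0,0],[0,0,0]]' --twist '[[0,0,0],[0,0,0],[0,0,0],[0,0,0],[0,0,0]]' --grip '[0,0,0,0,0]'

```text
time: 3.85
ee_pos: [0.5258, 0.2094, 0.0995]
tcp_rot: [180.0, -0.1, 24.4]
wrist_force: [0.8, 1.4, 0.9]
opening: 0.0001
grasp_force: 0.0
```

Call:
move_arm --offset '[[0,0,1.0],[0,0,1.0],[0,0,0.6],[0,0,0.6],[0,0,0.4]]' --twist '[[0,0,0],[0,0,0],[0,0,0],[0,0,0],[0,0,0]]' --grip '[0,0,0,0,0]'

```text
time: 4.35
ee_pos: [0.525, 0.2099, 0.062]
tcp_rot: [-180.0, 0.0, 24.5]
wrist_force: [-2.6, 0.5, 5.7]
opening: 0.0002
grasp_force: 2.8
```

Call:
move_arm --offset '[[0,0,0.3],[0,0,0.2],[0,0,0]]' --twist '[[0,0,0],[0,0,0],[0,0,0]]' --grip '[0,0,0]'

```text
time: 4.65
ee_pos: [0.5249, 0.2099, 0.0572]
tcp_rot: [-180.0, 0.0, 24.5]
wrist_force: [-4.4, 0.5, 6.4]
opening: 0.0001
grasp_force: 3.0
```

Force is still at the spring level, so the stop may not be reached yet. I'll press in small steps.

Call:
move_arm --offset '[[0,0,0.15],[0,0,0]]' --twist '[[0,0,0],[0,0,0]]' --grip '[0,0]'

```text
time: 4.85
ee_pos: [0.525, 0.2099, 0.0559]
tcp_rot: [-180.0, 0.0, 24.5]
wrist_force: [-3.7, 0.8, 6.3]
opening: -0.0002
grasp_force: 3.2
```

Call:
move_arm --offset '[[0,0,0.1],[0,0,0]]' --twist '[[0,0,0],[0,0,0]]' --grip '[0,0]'

```text
time: 5.05
ee_pos: [0.5251, 0.21, 0.0557]
tcp_rot: [-180.0, -0.0, 24.5]
wrist_force: [-5.4, 0.1, 10.5]
opening: -0.0
grasp_force: 5.4
```

The stop is reached: z has stalled at 0.0557 and force is rising. I'll add a slight preload and hold.

Call:
move_arm --offset '[[0,0,0.1],[0,0,0],[0,0,0],[0,0,0],[0,0,0]]' --twist '[[0,0,0],[0,0,0],[0,0,0],[0,0,0],[0,0,0]]' --grip '[0,0,0,0,0]'

```text
time: 5.55
ee_pos: [0.525, 0.21, 0.0554]
tcp_rot: [-180.0, -0.0, 24.5]
wrist_force: [-8.7, -2.0, 17.1]
opening: 0.0
grasp_force: 8.7
```

```bash
python3 - <<'E'
from h import *
p=viewer.camera('side'); cv2.imwrite('pics/press.png',cv2.resize(p['color'][200:330,170:370],None,fx=3.5,fy=3.5)[:,:,::-1])
E
```

```text
(no output)
```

View pics/press.png

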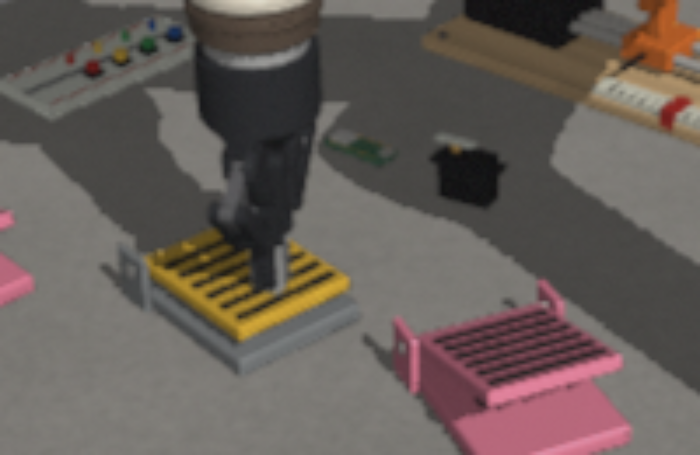

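The pedal is flat against the base with the fingers on it, at about (270,270) in the crop, and it has been down for over 0.5 s. Releasing and heading for the jig.

Call:
move_arm --offset '[[0,0,-1],[0,0,-2],[0,0,-4],[0,0,-5],[0,0,-5]]' --twist '[[0,0,0],[0,0,0],[0,0,0],[0,0,0],[0,0,0]]' --grip '[0,0,0,0,0]'

```text
time: 6.1
ee_pos: [0.5249, 0.2095, 0.2249]
tcp_rot: [180.0, 0.1, 24.5]
wrist_force: [0.7, 0.8, 0.3]
opening: -0.0
grasp_force: 0.0
```

Call:
move_arm --offset '[[-1.6,3.4,0],[-1.6,3.4,0],[-1.6,3.4,0],[-1.6,3.4,0],[-1.6,3.4,0]]' --twist '[[0,0,0],[0,0,0],[0,0,0],[0,0,0],[0,0,0]]' --grip '[0.6,0.6,0.6,0.6,0.6]'

```text
time: 6.6
ee_pos: [0.5227, 0.0204, 0.2235]
tcp_rot: [180.0, 0.0, 24.5]
wrist_force: [0.5, 0.2, 0.7]
opening: 0.0512
grasp_force: 0.0
```

Call:
move_arm --offset '[[-1.6,3.4,-1],[-1.6,3.4,-1],[-1.6,3.4,-1],[-1.6,3.4,-1],[-1.6,3.4,0]]' --twist '[[0,0,0],[0,0,0],[0,0,0],[0,0,0],[0,0,0]]' --grip '[1,1,1,1,1]'

```text
time: 7.1
ee_pos: [0.5206, -0.1678, 0.2649]
tcp_rot: [179.9, -0.1, 24.4]
wrist_force: [0.4, 0.5, -0.0]
opening: 0.0857
grasp_force: 0.0
```

Call:
move_arm --offset '[[-1.6,3.4,0],[-1.6,3.4,0],[-1.6,3.4,0],[0,0,0],[0,0,0]]' --twist '[[0,0,0],[0,0,0],[0,0,-0.14],[0,0,-0.14],[0,0,-0.14]]' --grip '[1,1,1,1,1]'

```text
time: 7.6
ee_pos: [0.5187, -0.2802, 0.2628]
tcp_rot: [-179.9, 0.0, 48.7]
wrist_force: [-0.1, 0.1, 0.1]
opening: 0.0852
grasp_force: 0.0
```

Call:
move_arm --offset '[[0,0,0],[0,0,0],[0,0,0],[0,0,0],[0,0,0]]' --twist '[[0,0,-0.14],[0,0,-0.14],[0,0,-0.14],[0,0,-0.14],[0,0,-0.14]]' --grip '[1,1,1,1,1]'

```text
time: 8.1
ee_pos: [0.519, -0.2788, 0.2633]
tcp_rot: [-180.0, 0.0, 89.0]
wrist_force: [-1.1, -0.7, -0.1]
opening: 0.0855
grasp_force: 0.0
```

Call:
move_arm --offset '[[0,0,0],[0,0,0]]' --twist '[[0,0,0],[0,0,0]]' --grip '[1,1]'

```text
time: 8.3
ee_pos: [0.5189, -0.2788, 0.2635]
tcp_rot: [-180.0, 0.0, 88.4]
wrist_force: [-0.3, -0.3, -0.1]
opening: 0.0855
grasp_force: 0.0
```

```bash
python3 - <<'E'
from h import *
np.set_printoptions(precision=4,suppress=True)
o=bot.get_obs(); print(o['time'],o['ee_pos'],o['tcp_rot'],o['wrist_force'],o['opening'])
p=viewer.camera('wrist'); save(p,'pics/w2.png')
for t,z in [('jig',0),('handle',.08),('pointer_tip',.0305),('mark',.022)]:
    for r in finder.pinpoint(p,t)[:2]: print(t,r['p'],r['position'],atz(p,r['position'],z,o),atd(p,r['position'],o))
E
```

```text
8.3 [ 0.5189 -0.2788  0.2635] [-179.9804    0.0021   88.3863] [-0.2713 -0.2879 -0.0589] 0.08551950711817649
jig 0.74 [336.4, 152.1] [ 0.54   -0.2398  0.    ] [ 0.5354 -0.2311  0.0917]
handle 0.56 [342.8, 161.7] [ 0.5408 -0.2395  0.08  ] [ 0.54   -0.238   0.0931]
pointer_tip 0.58 [332.5, 89.1] [ 0.5359 -0.1845  0.0305] [ 0.5364 -0.1838  0.0186]
mark 0.71 [266.6, 87.1] [ 0.4793 -0.1807  0.022 ] [ 0.4794 -0.1808  0.0223]
```

View pics/w2.png

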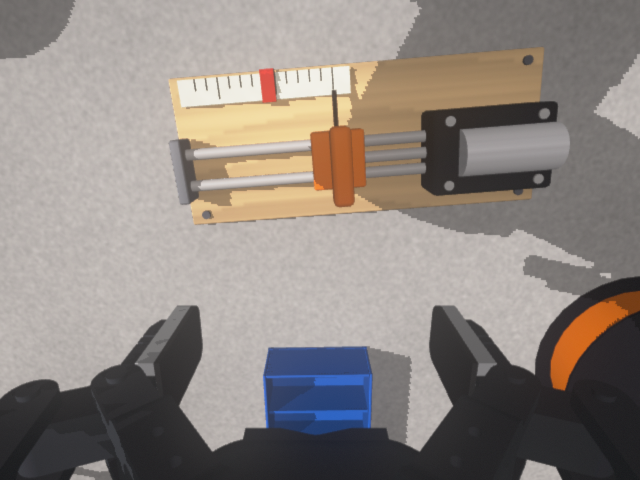

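The wrist view shows the bar around (343,165), the pointer tip near (333,90) and the red marker at (267,86). The slide is home. Next I'll compute the jig yaw from the board edges.

```bash
python3 - <<'E'
from h import *
np.set_printoptions(precision=4,suppress=True)
o=bot.get_obs(); p=viewer.camera('wrist')
C=[atz(p,c,.012,o)[:2] for c in [(170,80),(543,48),(530,198),(195,223)]]
for a,b in [(0,1),(3,2)]: d=C[b]-C[a]; print(np.linalg.norm(d),np.degrees(np.arctan2(d[1],d[0])))
for a,b in [(3,0),(2,1)]: d=C[b]-C[a]; print(np.linalg.norm(d),np.degrees(np.arctan2(d[1],d[0]))-90)
hsv=cv2.cvtColor(p['color'],cv2.COLOR_RGB2HSV); H,S,V=[hsv[...,i].astype(int) for i in range(3)]
def cl(m):
    v,u=np.nonzero(m); X=np.array([atd(p,(a,b),o) for a,b in zip(u,v) if p['depth'][b,a]>0]); return X,np.median(u),np.median(v)
W=np.zeros(H.shape,bool); W[60:110,250:290]=1
X,u,v=cl(((H<5)|(H>174))&(S>150)&W); print('red',X.mean(0),X.min(0),X.max(0),u,v, cv2.minAreaRect((X[:,:2]*1000).astype(np.float32)))
W[:]=0; W[115:215,300:375]=1
X,u,v=cl((H>3)&(H<16)&(S>150)&W); T=X[X[:,2]>.086]; print('bar',T.mean(0),np.median(T[:,2]),cv2.minAreaRect((T[:,:2]*1000).astype(np.float32)))
E
```

```text
0.32641381904300637 3.03555003054825
0.3264505511666539 2.884854932899934
0.1315054582672252 2.915397845569757
0.13236399197135473 2.931588506935512
red [ 0.4803 -0.1793  0.0223] [ 0.4742 -0.1923  0.0208] [ 0.4861 -0.1664  0.0235] 268.0 85.0 ((480.26416015625, -179.42498779296875), (11.270883560180664, 25.875749588012695), 2.2790675163269043)
bar [ 0.5394 -0.241   0.0917] 0.09199977874327553 ((539.6651611328125, -242.1501007080078), (16.127822875976562, 58.21998596191406), 2.769744634628296)
```

Call:
move_arm --offset '[[0,0,0],[1.8,1.1,0],[1.8,1.2,0],[0,0,4],[0,0,4]]' --twist '[[0,0,-0.08],[0,0,0],[0,0,0],[0,0,0],[0,0,0]]' --grip '[0.7,0.7,0.7,0.7,0.7]'

```text
time: 9.1
ee_pos: [0.5408, -0.2411, 0.1838]
tcp_rot: [179.8, 0.1, 93.2]
wrist_force: [0.7, -0.3, -1.8]
opening: 0.0598
grasp_force: 0.0
```

Call:
move_arm --offset '[[0,0,4],[0,0,2],[0,0,1],[0,0,0],[0,0,0]]' --twist '[[0,0,0],[0,0,0],[0,0,0],[0,0,0],[0,0,0]]' --grip '[0.7,0.7,0.7,0.7,0.7]'

```text
time: 9.6
ee_pos: [0.5404, -0.2417, 0.1152]
tcp_rot: [179.9, 0.0, 93.2]
wrist_force: [-0.1, 0.8, 0.3]
opening: 0.0597
grasp_force: 0.0
```

Call:
move_arm --offset '[[0,0,1.5],[0,0,1.2],[0,0,0.7],[0,0,0],[0,0,0]]' --twist '[[0,0,0],[0,0,0],[0,0,0],[0,0,0],[0,0,0]]' --grip '[0.7,0.7,0.7,0.7,0.7]'

```text
time: 10.1
ee_pos: [0.5398, -0.2414, 0.0797]
tcp_rot: [-180.0, -0.0, 93.2]
wrist_force: [0.3, -0.5, 0.3]
opening: 0.0595
grasp_force: 0.0
```

Call:
move_arm --offset '[[0,0,0],[0,0,0],[0,0,0],[0,0,0],[0,0,0]]' --twist '[[0,0,0],[0,0,0],[0,0,0],[0,0,0],[0,0,0]]' --grip '[0,0,0,0,0]' --force 50

```text
time: 10.6
ee_pos: [0.5398, -0.2416, 0.0803]
tcp_rot: [180.0, 0.0, 93.2]
wrist_force: [-3.9, 0.3, 5.1]
opening: 0.0155
grasp_force: 49.3
```

Gripped at 15.5 mm opening. Pulling along tool -y.

Call:
move_arm --offset '[[0,-0.8,0],[0,-1.5,0],[0,-1.5,0],[0,-1.2,0],[0,-0.6,0]]' --twist '[[0,0,0],[0,0,0],[0,0,0],[0,0,0],[0,0,0]]' --grip '[0,0,0,0,0]'

```text
time: 11.1
ee_pos: [0.4843, -0.2444, 0.0803]
tcp_rot: [179.8, -0.0, 93.2]
wrist_force: [8.4, 3.0, 0.2]
opening: 0.0152
grasp_force: 49.5
```

Call:
move_arm --offset '[[0,0,0],[0,0,0],[0,0,0]]' --twist '[[0,0,0],[0,0,0],[0,0,0]]' --grip '[0,0,0]'

```text
time: 11.4
ee_pos: [0.4849, -0.2444, 0.0803]
tcp_rot: [179.8, -0.0, 93.2]
wrist_force: [7.1, 2.5, 2.0]
opening: 0.0152
grasp_force: 49.6
```

```bash
python3 - <<'E'
from h import *
np.set_printoptions(precision=4,suppress=True)
o=bot.get_obs(); print(o['time'],o['ee_pos'],o['tcp_rot'],o['wrist_force'],o['opening'],o['grasp_force'])
a=np.radians(2.95); ex=np.array([np.cos(a),np.sin(a)])
for n in ['wrist','side','scene']:
    p=viewer.camera(n); print(n); q={}
    for t,z in [('pointer_tip',.0305),('mark',.022),('handle',.08)]:
        for r in finder.pinpoint(p,t)[:1]: q[t]=atz(p,r['position'],z,o); print(t,r['p'],r['position'],q[t])
    if 'mark' in q and 'pointer_tip' in q: print(' ptr-mark jig x',(q['pointer_tip']-q['mark'])[:2]@ex)
    if n=='wrist': W=p
    if n=='side': S=p
c=W['color']; r=finder.pinpoint(W,'mark'); u,v=map(int,r[0]['position']) if r else (300,120)
f=lambda im,u,v,h:cv2.resize(im[max(0,v-h):v+h,max(0,u-h):u+h],(400,400),interpolation=2)
r=finder.pinpoint(S,'mark'); s,t=map(int,r[0]['position']) if r else (363,230)
cv2.imwrite('pics/w3.png',np.hstack([f(c,u,v,40),f(S['color'],s,t,30)])[:,:,::-1])
E
```

```text
11.4 [ 0.4849 -0.2444  0.0803] [179.8179  -0.0096  93.2332] [7.1165 2.4981 1.9804] 0.01516369500567459 49.5888751745224
wrist
pointer_tip 0.9 [317.9, 159.2] [ 0.4827 -0.1878  0.0305]
mark 0.61 [312.6, 139.6] [ 0.48   -0.1803  0.022 ]
handle 0.98 [315.2, 337.4] [ 0.4845 -0.2442  0.08  ]
 ptr-mark jig x 0.0023162499949059283
side
pointer_tip 0.68 [362.4, 224.2] [ 0.4874 -0.1868  0.0305]
mark 0.63 [365.7, 230.0] [ 0.4704 -0.1787  0.022 ]
handle 0.92 [374.1, 202.5] [ 0.4837 -0.2322  0.08  ]
 ptr-mark jig x 0.01655734790405116
scene
pointer_tip 0.85 [287.1, 210.0] [ 0.4851 -0.1866  0.0305]
mark 0.57 [288.6, 211.9] [ 0.4809 -0.1862  0.022 ]
handle 0.75 [275.1, 184.5] [ 0.4906 -0.2429  0.08  ]
 ptr-mark jig x 0.004193764281452431
```

View pics/w3.png

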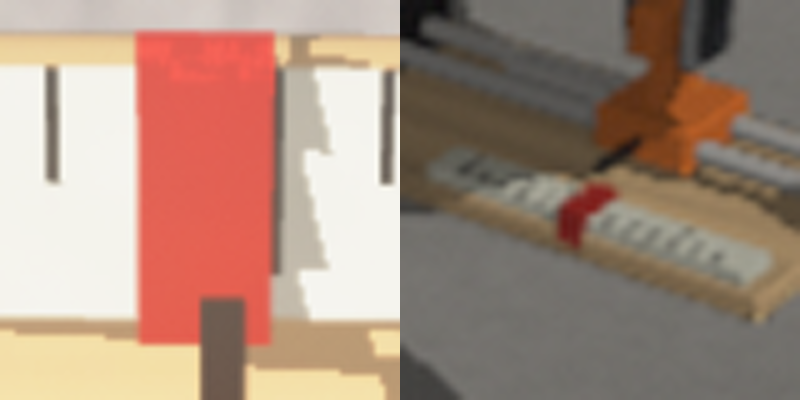

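The crop shows the pointer over the right half of the red band: centre at 222 against the band's 204, about 1.6–2 mm to go. I'll nudge it.

Call:
move_arm --offset '[[0,-0.18,0],[0,0,0],[0,0,0],[0,0,0],[0,0,0]]' --twist '[[0,0,0],[0,0,0],[0,0,0],[0,0,0],[0,0,0]]' --grip '[0,0,0,0,0]'

```text
time: 12.6
ee_pos: [0.4832, -0.2444, 0.0803]
tcp_rot: [179.8, -0.0, 93.2]
wrist_force: [6.6, 2.2, 0.9]
opening: 0.0153
grasp_force: 49.6
```

```bash
python3 - <<'E'
from h import *
np.set_printoptions(precision=4,suppress=True)
o=bot.get_obs(); print(o['time'],o['ee_pos'],o['wrist_force'],o['opening'],o['grasp_force'])
a=np.radians(2.95); ex=np.array([np.cos(a),np.sin(a)])
p=viewer.camera('wrist'); q={t:atz(p,finder.pinpoint(p,t)[0]['position'],z,o) for t,z in [('pointer_tip',.0305),('mark',.022)]}
print(q,(q['pointer_tip']-q['mark'])[:2]@ex)
cv2.imwrite('pics/w4.png',cv2.resize(p['color'][90:190,250:380],None,fx=5,fy=5)[:,:,::-1])
E
```

```text
12.6 [ 0.4832 -0.2444  0.0803] [6.573  2.1828 0.8759] 0.015264973533915233 49.61350500583649
{'pointer_tip': array([ 0.4795, -0.189 ,  0.0305]), 'mark': array([ 0.4803, -0.1806,  0.022 ])} -0.0011802061312962916
```

View pics/w4.png

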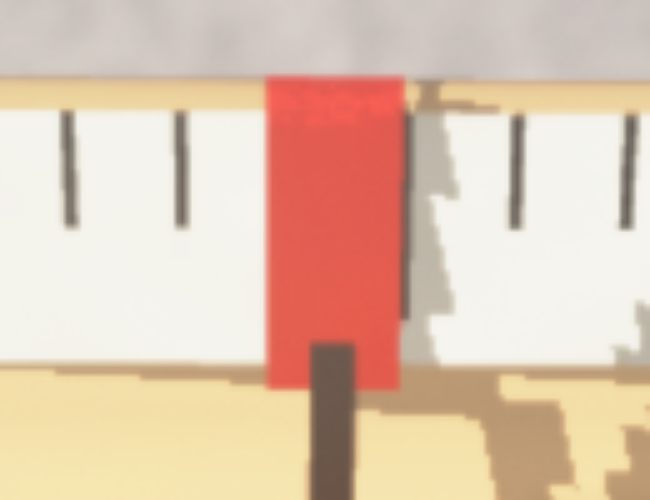

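The pointer is centred on the red band (332 against 334) and the grip is steady. Handing in.

```bash
python3 -c "
from workcell import bot
print(bot.job_done())"
```

```text
the job is handed in; nothing more can be done
None
```

I pressed the yellow pedal to its stop, held it for about 0.6 s and let it up, then drew the slide out about 56 mm; I handed the job in with the pointer centred on the red marker and the gripper still holding the slide.

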